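# Hang the second snowman on the drying hook

## Robot

A 6-joint arm with a two-finger parallel gripper is mounted at the origin on the work surface. World frame = base frame: x ahead of the robot, y to its left, z up, the work surface at z = 0. Lengths are in mm, angles in rad, forces in N, time in s.
With the tool pointing down it reaches from about 350 to 975 mm from the base axis. Payload 17.4 kg.
Tool frame: the origin (TCP) lies at the centre of the arm's flange, where the gripper is bolted on; the fingertips stand 173 mm ahead of it and the grasp point (between the pads) lies 155 mm ahead of it (manip.finger_overhang is the distance from the TCP to the fingertips, in mm); z points along the fingers, y is the line along which they close (so a half turn about z gives the same grasp; the last joint's range is limited). The gripper opens to 85 mm and grips with 20 to 120 N. Pads are 22 mm wide; open, the fingers measure 114 mm over their backs; the gripper's body (76 mm by 85 mm) begins 54 mm behind the grasp point. The pads swing forward as they close: fully open they stand 13 mm farther back than shut.
Start: joints at [-1.355, 0.116, 1.442, -0, 1.584, -0.038], TCP at [169.472, -653.386, 404.703] pointing down, gripper open.
Joint ranges: [-2.83, 2.83], [-0.83, 2.19], [0.07, 2.5], [-1.14, 4.28], [0.01, 3], [-2.97, 2.97]. Speed limits (rad/s): [1.89, 1.89, 2.22, 3.14, 3.14, 3.14].

## Interface

Orientations are given as a unit quaternion [w, x, y, z].
In Python, from bench import manip gives the robot as it stands. The module is installed in compiled form; this text tells all that it offers.
- The arm moves only by the shell command python3 -m crank 'ROWS' [OPENING] [FORCE]. ROWS is a JSON object of lists of equal length, an entry for each row: "dp": the shift along the tool's x, y, z in cm, a list of three; "twist": the turn about the tool's z in rad. A call has 1 to 10 rows; each row is the pose to reach, as a shift and turn from the pose commanded when the call began, along the tool's axes at that moment; what a row does not reach only later rows make up. A row lasts 1/8 s, in which the tool goes at most 62.5 mm and 10.7 degrees, less where a joint would pass 70% of its speed; a pose out of reach is approached as far as the arm can. A call with a gripper value outside its range is refused whole. OPENING is the closure in counts, from 0 (fully open) to 255 (shut), set as the call begins (- or left out, the last holds). The fingers move at their own pace and stop on an object; FORCE is the grip in N (left out, the last holds). Time passes only in rows, so rows that repeat a pose let the fingers close. It gives the time, the measured TCP pose, the force, the opening and the grip force at its end, in the units of the state.
- manip.observe(): the state, without advancing time (a new reading comes with each control period).
- manip.camera(name): name is "scene" or "top" or "wrist"; returns (picture, depth): 420x560x3 uint8, red, green, blue; 420x560 float32, mm along the optical axis (not along the pixel's ray), 0 where there is no reading.
- manip.calibration(name): a dict with "mtx" (3x3 intrinsics, pixels), "position" and "attitude" of the camera in the world. Camera axes: x right, y up, looking along -z (the intrinsics and any distortion apply to the point x, -y, -z); pixel columns grow to the right and rows downward; lengths in mm; the calibration is good to about 2 mm. A picture is of the moment at which its call begins: read the wrist's pose just before it. calibration takes no time and is no camera call; for the wrist camera it gives the pose at the moment of the call.
- manip.close_job(): hands the job in; it is judged then, once.
Trained networks look in the newest picture that a camera, given by its name, has taken for a name from the list of things; names that differ only in an ending like _2 or _b are one class to them, and where a whole thing is asked for, a point or a joint stands for the part that bears it (a point fixed in the world has none). Each returns a list of dicts, best first, with "p" (0 to 1); they miss things now and then, are a little off and sometimes report something else, mostly with a low value. They report only what shows in the picture. A call takes as long as a camera call. They do not tell look-alikes from the thing itself.
- manip.search_frame(label, camera): "at" ([column, row] as shares, 0 to 1, of the picture: columns of its width, rows of its height, amid what is visible of it).
The state is a dict: "t": time; "joint_pos": joint angles; "dq": joint speeds; "effort": joint torques, N m; "ee_pos": TCP position; "tool_rot": TCP orientation; "wrist_force": force on the tool from outside, world axes, zero at the start; "torque": the same for the moment, N m; "gripper_width": finger opening in mm; "finger_force": force on a finger pad.
Only numpy, scipy, OpenCV 4.12 (cv2) and the standard library are available. Lean on these libraries where they do the work, as an engineer would, in place of code of your own. Each camera call takes 0.05 s, during which the arm holds its last target. There are 200 camera calls.

## Task

Take the painted snowman with the purple hat and scarf out of the wooden drying block and hang it by the hole in its hat on the stand's hook bar, in front of the blue-hatted snowman that already hangs there. Both must end up hanging freely one behind the other on the bar, inside its upturned end, and the light, loose stand must not be tipped or shoved out of place. Leave the pink snowman in the block and everything else where it is.

Things in the scene. Friction and masses are not known exactly. Their poses are not given: they have to be found in the camera images.
- purple_centre (a point): centre of the flat plywood snowman with purple hat and scarf, to be hung: 9 mm thick, 198 mm tall, 84 mm wide at the belly, 50 to 100 g, loose. z up along the figure, x normal to the board. Its hat crown, 44 mm wide, spans 33 to 99 mm above this centre (grip it near the top, fingers on the two faces); brim 64 mm wide. Starts upright in a slot with a little play, lower edge 10 mm above the table.
- purple_hole (a point): centre of the 13 mm round hanging hole through the purple snowman's hat, 47 mm above its centre on the figure's middle line, 52 mm below the top of the hat; same axes; both faces are alike
- pink_centre (a point): centre of the pink-hatted snowman of the same shape (9 mm thick, 198 mm tall, 84 mm wide at the belly, loose) standing in the block's other slot; stays there. Which slot is whose varies.
- stand: loose hook stand, 1.3 kg: plywood base 200 (x) by 140 (y) by 18 mm, origin under its centre, z up. A steel post 16 mm thick, 213 mm tall, stands at x = -70 mm; from it a round bar 6 mm thick runs level along +x at 205 mm (axis height) to x = +20 mm, then turns up at 55 degrees and ends at x = +35 mm, 227 mm (axis; round tip 3 mm more). A sideways push of 4 to 6 N at the bar tips the stand.
- bar_kink (a point): on the bar's axis at x = -25, z = 205 mm of the stand, same axes. From here outwards the bar, upturned end included, is bent up or down as one piece by an unreported angle of up to 0.17 rad (its end up to 10 mm higher or lower than straight): find it by touch or sight. The bent bar is stiff. A hung snowman's hole centre lies 3.5 mm below the bar's axis.
- blue_hole (a point): centre of the same 13 mm hole in the blue-hatted snowman of the same shape, loose, that hangs on the straight inner part of the bar, its x axis along the bar. It slides along the bar when pushed. Like any snowman, it cannot pass the upturned end upright: it must lean 25 to 40 degrees, lower end out along the stand's +x, with the hole following the upturned end, then come upright.
- rack: fixed wooden drying block 110 (x) by 120 (y) by 38 mm, origin under its centre; two slots along y, 12 mm wide and 28 mm deep, centred at x = +35 and -35 mm
- paint_bottle: small black paint bottle with a white cap, 42 mm wide, 115 mm tall, loose; origin at its underside; a bystander
- cup: yellow cup, 74 mm wide, 92 mm tall, loose; origin at its underside; a bystander
- white_paint: white paint bottle with a blue cap, 52 mm wide, 140 mm tall, loose; origin at its underside; a bystander
- brush: paint brush with a blue handle, 180 mm long, lying loose on the table; origin at its underside; a bystander
- marker: black marker, 14 mm thick, 120 mm long, lying loose on the table; origin at its underside; a bystander
Things that resemble listed ones, but are neither listed nor needed, are in the scene too. Leave any green look-alike of the part that bears purple_centre alone.

How it is judged:
By the outcome, as a careful person would: the job done as asked, in the order asked, and still so for the second after the job is handed in, with the robot touching nothing.
It also fails if it takes over 67 s, if anything falls off the work surface, if the arm or the gripper's body presses on something with over 40 N, if the wrist force passes 120 N, or if a joint passes its speed limit or range.

## Working session

There is one attempt and no reset: what is moved stays moved. The work goes in short steps, Python scripts to look and compute and a shell command to move; the robot and the scene stay as the last step left them, time stands still between calls to the robot, and variables do not carry over. Pictures are saved under pics/ and viewed, at most 10 in all, crops included, and the job is handed in when it is done.

```bash
mkdir -p pics; cat > h.py <<'E'
import numpy as np, cv2, json
from bench import manip
from scipy.spatial.transform import Rotation as R
def rot(q): return R.from_quat([q[1],q[2],q[3],q[0]]).as_matrix()
def cal(n):
    c=manip.calibration(n); a=np.array(c['attitude'],float)
    return np.array(c['mtx']),np.array(c['position']),(a if a.shape==(3,3) else rot(a)),c
def shot(n):
    M,p,A,c=cal(n); im,d=manip.camera(n); return im,d,M,p,A
def cloud(d,M,p,A):
    v,u=np.mgrid[:d.shape[0],:d.shape[1]]
    return np.stack([(u-M[0,2])/M[0,0]*d,-(v-M[1,2])/M[1,1]*d,-d],-1)@A.T+p
def proj(P,M,p,A):
    q=(np.asarray(P)-p)@A; return np.array([M[0,2]+M[0,0]*q[...,0]/-q[...,2],M[1,2]+M[1,1]*q[...,1]/q[...,2]]).T
E
python3 - <<'E'
from h import *
o=manip.observe(); print(o)
for n in ("scene","top"):
    im,d,M,p,A=shot(n); print(n,cal(n)[3])
    np.savez(f'{n}0.npz',im=im,d=d,M=M,p=p,A=A)
    X=cloud(d,M,p,A)
    for l in ["purple_centre","purple_hole","pink_centre","stand","bar_kink","blue_hole","rack"]:
        for r in manip.search_frame(l,n)[:3]:
            u,v=int(r['at'][0]*560),int(r['at'][1]*420); print(n,l,round(r['p'],2),u,v,X[min(v,419),min(u,559)].round(0))
    cv2.imwrite(f'pics/{n}0.png',im[...,::-1])
E
```

```text
{'t': 0.0, 'joint_pos': array([-1.35477825e+00,  1.16501142e-01,  1.44227692e+00, -1.37303095e-05,
        1.58398385e+00, -3.78148716e-02]), 'dq': array([ 0.00154646, -0.00077825,  0.00120282,  0.00051621, -0.00041923,
        0.00046793]), 'effort': array([-2.98619570e-04, -7.31988716e+01, -6.32483697e+01, -1.72234359e-04,
        6.25677247e-03, -1.48119818e-05]), 'ee_pos': array([ 169.48629217, -653.3896026 ,  403.94459272]), 'tool_rot': array([-5.81698877e-04,  9.91956751e-01,  1.26575917e-01, -5.88598504e-05]), 'wrist_force': array([0.8486714 , 0.24637973, 0.7108759 ]), 'torque': array([0.03338679, 0.03640084, 0.04811817]), 'finger_force': 0.0, 'gripper_width': 85.49919467205166}
scene {'mtx': array([[394.15603045,   0.        , 281.23519413],
       [  0.        , 394.15603045, 213.25788773],
       [  0.        ,   0.        ,   1.        ]]), 'position': array([1249.94639394, -137.17732325,  590.3659565 ]), 'attitude': array([0.7250956 , 0.39216297, 0.28254312, 0.49052417])}
scene purple_centre 0.63 106 246 [ 536. -247.  128.]
scene purple_centre 0.59 141 285 [ 662. -193.  1
[... 358 characters left out ...]
 0.        , 386.97090569, 200.19368252],
       [  0.        ,   0.        ,   1.        ]]), 'position': array([ 450.44442273,  110.66698791, 1039.16230979]), 'attitude': array([ 0.70670852,  0.03021579, -0.05052036, -0.7050516 ])}
top purple_centre 0.94 389 164 [ 649. -187.  105.]
top purple_centre 0.79 418 211 [ 529. -239.  145.]
top purple_hole 0.87 389 161 [ 656. -187.  108.]
top purple_hole 0.71 415 207 [ 536. -224.  169.]
top pink_centre 0.57 404 235 [ 472. -197.  166.]
top pink_centre 0.47 416 209 [ 533. -231.  154.]
top stand 0.58 220 203 [560. 239.  16.]
top bar_kink 0.83 219 206 [552. 241.  19.]
top blue_hole 0.64 200 218 [504. 249. 255.]
top rack 0.85 389 222 [ 509. -203.   40.]
```

View pics/scene0.png

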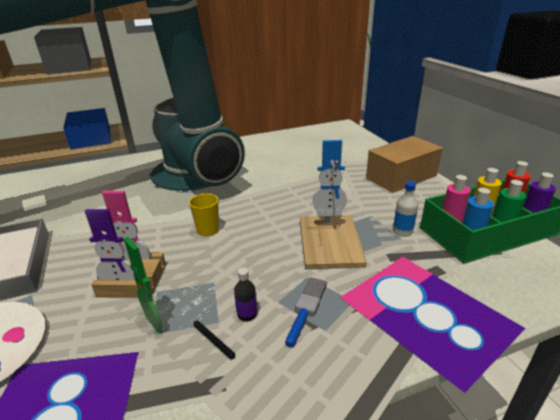

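View pics/top0.png

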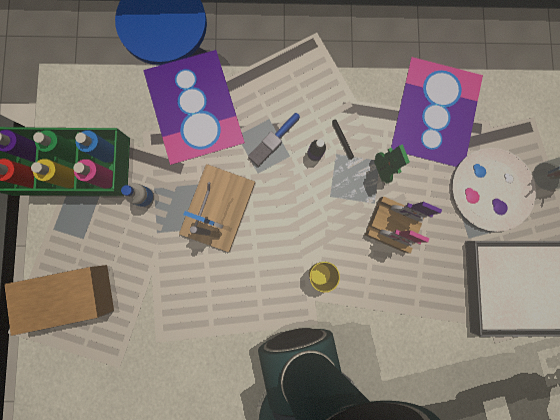

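The scene picture shows three snowman figures on the right side of the robot:
- Purple hat at (104,225), with its body at (112,262), standing in the block.
- Pink hat at (117,205), in the other slot.
- Green look-alike at (141,285), outside the block.

The blue snowman hangs on the stand at (330,160). The figure at scene (106,246) / top (425,209) fits, because it has a purple hat and scarf and stands in the block. The network's other candidate, at (141,285) / top (390,163), is green, so I reject it. Next I check both in one crop and measure the geometry.

```bash
python3 - <<'E'
from h import *
s=np.load('scene0.npz'); t=np.load('top0.npz')
a=cv2.resize(s['im'][180:340,70:230],(400,400),interpolation=cv2.INTER_CUBIC)
b=cv2.resize(t['im'][145:265,355:475],(400,400),interpolation=cv2.INTER_CUBIC)
c=cv2.resize(s['im'][130:270,290:430],(400,200)) if 0 else None
cv2.imwrite('pics/c1.png',np.hstack([a,b])[...,::-1])
for n,z in(('scene',s),('top',t)):
    X=cloud(z['d'],z['M'],z['p'],z['A']); hsv=cv2.cvtColor(z['im'],cv2.COLOR_RGB2HSV).astype(int)
    H,S,V=hsv[...,0],hsv[...,1],hsv[...,2]
    box=lambda x0,x1,y0,y1,z0,z1:(z['d']>0)&(X[...,0]>x0)&(X[...,0]<x1)&(X[...,1]>y0)&(X[...,1]<y1)&(X[...,2]>z0)&(X[...,2]<z1)
    R1=box(400,620,-330,-120,30,230)
    def fit(m,l):
        P=X[m]; 
        if len(P)<8: print(n,l,len(P));return
        c=np.median(P,0); w,v=np.linalg.eigh(np.cov((P-c).T)); print(n,l,len(P),c.round(1),'min',P.min(0).round(0),'max',P.max(0).round(0),'nrm',v[:,0].round(3),'sd',np.sqrt(w).round(1))
    fit(R1&(H>128)&(H<150)&(S>80),'purplehat'); fit(R1&(H>155)&(H<176)&(S>90),'pinkhat')
    fit(R1&(X[...,2]<45)&(X[...,2]>33),'racktop')
    fit(box(400,640,180,320,100,290)&(H>98)&(H<118)&(S>120),'bluehat')
    m=box(400,700,130,350,12,24)&(H<25)&(S>60); fit(m,'base')
    if m.sum()>20:
        r=cv2.minAreaRect(X[m][:,:2].astype(np.float32)); print('baserect',r)
    m=box(400,620,-330,-120,33,45)
    print('rackrect',cv2.minAreaRect(X[m][:,:2].astype(np.float32)))
    m=box(400,700,150,330,180,250); fit(m,'bar')
    if n=='top': print(X[m][::3].round(0).tolist()[:60])
E
```

```text
scene purplehat 874 [ 536.  -242.7  171.3] min [ 517. -274.   62.] max [ 548. -215.  211.] nrm [ 0.923 -0.386  0.007] sd [ 1.9 14.2 36.7]
scene pinkhat 680 [ 473.5 -211.7  177.7] min [ 456. -235.   88.] max [ 539. -185.  210.] nrm [ 0.859 -0.511 -0.035] sd [ 7.7 13.1 25.7]
scene racktop 756 [ 530.3 -217.6   38.6] min [ 463. -299.   33.] max [ 620. -145.   45.] nrm [0.014 0.006 1.   ] sd [ 2.1 22.9 46. ]
scene bluehat 564 [510.1 260.1 220. ] min [498. 232. 109.] max [579. 290. 255.] nrm [ 0.945 -0.328 -0.   ] sd [ 5.3 13.3 38.1]
scene base 2781 [565.5 241.8  18.4] min [435. 148.  12.] max [665. 345.  23.] nrm [ 0.004 -0.001  1.   ] sd [ 1.3 40.6 58.2]
baserect ((548.0531005859375, 247.4109649658203), (139.3946533203125, 205.12225341796875), 70.17636108398438)
rackrect ((522.7413940429688, -230.62039184570312), (120.92931365966797, 159.34756469726562), 66.09650421142578)
scene bar 582 [511.1 257.6 216.7] min [487. 232. 180.] max [581. 291. 250.] nrm [ 0.332  0.943 -0.007] sd [14.  15.6 20.1]
top purplehat 107 [ 532.5 -241.7  207.6] min [ 517. -273.  141.] max [ 548. -214.  211.] nrm [ 
[... 1578 characters left out ...]
0, 206.0], [520.0, 256.0, 206.0], [518.0, 255.0, 207.0], [516.0, 258.0, 206.0], [513.0, 260.0, 207.0], [502.0, 240.0, 244.0], [503.0, 266.0, 206.0], [501.0, 241.0, 231.0], [503.0, 239.0, 198.0], [501.0, 262.0, 206.0], [499.0, 241.0, 226.0], [502.0, 241.0, 188.0], [502.0, 234.0, 190.0], [498.0, 263.0, 210.0], [497.0, 242.0, 223.0], [500.0, 241.0, 188.0], [499.0, 234.0, 191.0], [496.0, 268.0, 207.0], [496.0, 243.0, 216.0], [497.0, 240.0, 190.0], [497.0, 234.0, 190.0], [494.0, 265.0, 209.0], [495.0, 238.0, 189.0], [495.0, 232.0, 187.0], [492.0, 265.0, 209.0], [490.0, 271.0, 212.0], [490.0, 265.0, 207.0], [487.0, 270.0, 213.0], [488.0, 265.0, 208.0], [485.0, 275.0, 211.0], [485.0, 268.0, 214.0]]
```

View pics/c1.png

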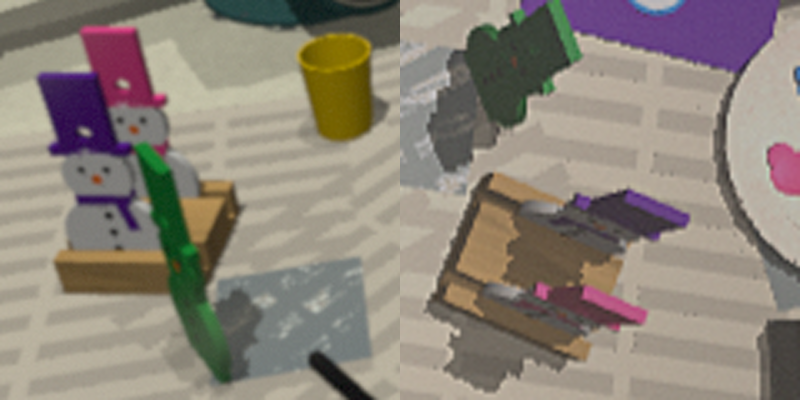

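The crop confirms it: purple hat and scarf, standing in the block's outer slot (crop (85,150)). The green figure at crop (180,260) leans outside it. I now move above the purple hat and turn so the fingers close on the crown's side edges. That lets me pivot the board to a lean later.

```bash
python3 -m crank '{"dp":[[3,-2,-7.6],[8,-5,-7.6],[13,-9,-7.6],[18,-12,-7.6],[24,-16,-7.6],[30,-20,-7.6],[36,-24,-7.6],[42,-28,-7.6],[45.3,-30.7,-7.6],[45.3,-30.7,-7.6]],"twist":[0.1,0.2,0.3,0.4,0.5,0.58,0.663,0.663,0.663,0.663]}' 0 40
python3 - <<'E'
from h import *
o=manip.observe(); print(o['ee_pos'],rot(o['tool_rot']).round(3).tolist(),o['joint_pos'].round(2))
im,d,M,p,A=shot('wrist'); print(p,A.round(3)); np.savez('w1.npz',im=im,d=d,M=M,p=p,A=A); cv2.imwrite('pics/w1.png',im[...,::-1])
X=cloud(d,M,p,A);hsv=cv2.cvtColor(im,cv2.COLOR_RGB2HSV).astype(int);H,S=hsv[...,0],hsv[...,1]
m=(d>0)&(X[...,2]>198)&(X[...,2]<216)&(H>125)&(H<152)&(S>70)
print(m.sum(),cv2.minAreaRect(X[m][:,:2].astype(np.float32)),np.median(X[m][:,2]))
E
```

```text
t: 2.05
ee_pos: [532.4, -239.9, 480.7]
tool_rot: [-0.0, 0.979, -0.202, 0.0]
wrist_force: [-0.4, -0.7, -0.5]
gripper_width: 85.1
finger_force: 0.0
[ 532.39540186 -239.88824242  480.6971708 ] [[0.919, -0.395, 0.0], [-0.395, -0.919, 0.0], [0.0, -0.0, -1.0]] [-0.47 -0.09  1.53  0.    1.7   1.51]
[ 591.742697   -266.38166065  450.6729685 ] [[-0.395  0.887  0.239]
 [-0.919 -0.381 -0.103]
 [ 0.    -0.26   0.966]]
919 ((530.3368530273438, -244.8114013671875), (42.534385681152344, 9.330455780029297), 66.70384979248047) 208.56450346054248
```

View pics/w1.png

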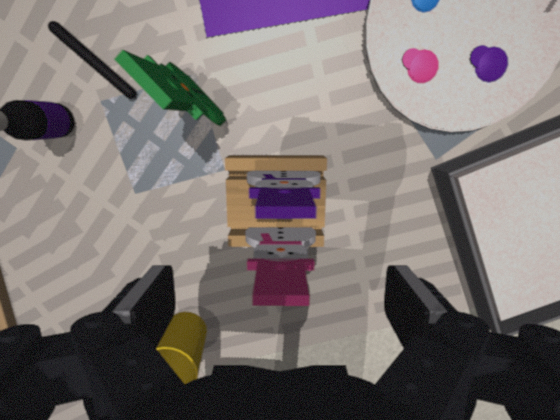

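The wrist view shows the purple hat's top edge at (285,212), with pink behind it at (280,285). The crown measures 42.5 × 9.3 mm and the yaw already matches, so I descend and grip the crown's side edges.

```bash
python3 -m crank '{"dp":[[0,0.53,3],[0,0.53,7],[0,0.53,11],[0,0.53,13.2],[0,0.53,13.2],[0,0.53,13.2]],"twist":[0,0,0,0,0,0]}' 0 40
python3 -m crank '{"dp":[[0,0,0],[0,0,0],[0,0,0],[0,0,0],[0,0,0],[0,0,0],[0,0,0],[0,0,0]],"twist":[0,0,0,0,0,0,0,0]}' 255 40
```

```text
t: 2.85
ee_pos: [529.0, -247.6, 350.5]
tool_rot: [0.0, 0.979, -0.203, 0.001]
wrist_force: [-0.1, 0.7, 0.2]
gripper_width: 85.3
finger_force: 0.0
t: 3.85
ee_pos: [528.9, -247.2, 349.5]
tool_rot: [-0.0, 0.979, -0.203, 0.001]
wrist_force: [0.9, 1.8, 5.9]
gripper_width: 43.6
finger_force: 40.5
```

Gripped at 43.6 mm. Before tilting the board over the slot's outer edge, I check the clearance to the green figure.

```bash
python3 - <<'E'
from h import *
for f in('w1','top0','scene0'):
    z=np.load(f+'.npz');X=cloud(z['d'],z['M'],z['p'],z['A']);h=cv2.cvtColor(z['im'],cv2.COLOR_RGB2HSV).astype(int)
    m=(z['d']>0)&(h[...,0]>45)&(h[...,0]<85)&(h[...,1]>90)&(abs(X[...,1]+190)<130)&(X[...,0]>500)&(X[...,0]<760)
    P=X[m];print(f,len(P),P.min(0).round(),P.max(0).round())
    q=(P[:,:2]-[529,-247])@np.array([[.919,.395],[-.395,.919]]).T   # cols: toolx dir, +(az66.5) dir
    q=np.c_[(P[:,:2]-[529,-247])@[.919,-.395],(P[:,:2]-[529,-247])@[.395,.919],P[:,2]]
    for lo in(0,50,100,140,180):
        k=(P[:,2]>=lo)&(P[:,2]<lo+50)
        if k.sum(): print(lo,q[k].min(0).round(),q[k].max(0).round())
E
```

```text
w1 3919 [ 500. -309.    1.] [758. -88. 406.]
0 [66. 69.  1.] [148. 237.  50.]
50 [59. 68. 50.] [121. 123. 100.]
100 [ 65.  73. 100.] [116. 120. 150.]
140 [ 72.  80. 140.] [110. 111. 190.]
180 [ 72.  80. 180.] [108. 117. 201.]
top0 103 [ 619. -206.   60.] [ 688. -176.  202.]
50 [65. 74. 60.] [119. 128.  76.]
100 [ 69.  78. 131.] [116. 122. 140.]
140 [ 76.  84. 140.] [ 76.  84. 140.]
180 [ 74.  84. 196.] [109. 116. 202.]
scene0 865 [ 619. -208.    7.] [751. -86. 200.]
0 [68. 73.  7.] [141. 236.  50.]
50 [67. 72. 50.] [123. 128. 100.]
100 [ 72.  77. 101.] [119. 124. 150.]
140 [ 78.  83. 140.] [112. 117. 190.]
180 [ 74.  84. 180.] [111. 117. 200.]
```

```bash
python3 -m crank '{"dp":[[0,0,-1],[0,0,-2.3],[0,0,-2.3]],"twist":[0,0,0]}'
```

```text
t: 4.22
ee_pos: [528.9, -247.5, 373.3]
tool_rot: [0.0, 0.979, -0.203, 0.001]
wrist_force: [-0.4, 0.5, -0.6]
gripper_width: 43.3
finger_force: 41.0
```

Green stays at least 26 mm to the side. I tilt the board in the grip by arcing over the slot edge, away from pink.

```bash
python3 -m crank '{"dp":[[1.6,0,0.1],[3.1,0,0.3],[4.7,0,0.6],[6.2,0,1.1],[7.6,0,1.7],[9,0,2.4],[9,0,2.4]],"twist":[0,0,0,0,0,0,0]}'
python3 - <<'E'
from h import *
im,d,M,p,A=shot('wrist');np.savez('w2.npz',im=im,d=d,M=M,p=p,A=A)
i2,d2,M2,p2,A2=shot('scene')
X=cloud(d2,M2,p2,A2);h=cv2.cvtColor(i2,cv2.COLOR_RGB2HSV).astype(int)
m=(d2>0)&(h[...,0]>128)&(h[...,0]<150)&(h[...,1]>80)&(X[...,0]>500)&(X[...,0]<680)&(abs(X[...,1]+260)<90)&(X[...,2]>45)
P=X[m];c=P.mean(0);w,v=np.linalg.eigh(np.cov((P-c).T));print(len(P),c.round(),v[:,0].round(3),np.sqrt(w).round(1),P.min(0).round(),P.max(0).round())
cv2.imwrite('pics/t2.png',np.hstack([cv2.resize(i2[150:330,60:240],(400,400)),cv2.resize(im,(400,400))])[...,::-1])
E
```

```text
t: 5.1
ee_pos: [612.6, -283.7, 347.4]
tool_rot: [0.0, 0.979, -0.203, 0.001]
wrist_force: [1.1, -0.2, 6.1]
gripper_width: 43.1
finger_force: 41.9
526 [ 604. -277.  178.] [ 0.957  0.049 -0.286] [ 8.5 18.6 52.9] [ 559. -307.   80.] [ 672. -205.  485.]
```

View pics/t2.png

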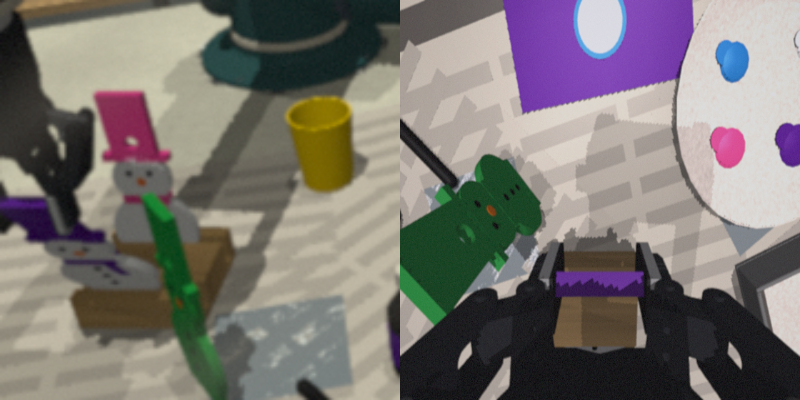

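In the left half the purple board has tilted about 30° in the grip over the rack edge (hat at (35,215)), with pink undisturbed at (130,130). I add a few degrees, lift clear, then carry and turn it to the stand.

```bash
python3 -m crank '{"dp":[[1.0,0,0.6],[1.6,0,1.1],[1.6,0,1.1],[1.6,0,-2],[1.6,0,-7],[1.6,0,-12],[1.6,0,-17],[1.6,0,-22],[1.6,0,-24],[1.6,0,-24]],"twist":[0,0,0,0,0,0,0,0,0,0]}' 255 50
python3 -m crank '{"dp":[[-1,-2,0],[-3,-6,0],[-5,-11,0],[-7,-16,0],[-9,-21,0],[-11,-26,0],[-13,-31,0],[-15,-36,0],[-17.5,-41,0],[-20,-45,0]],"twist":[-0.15,-0.33,-0.51,-0.69,-0.87,-1.05,-1.23,-1.41,-1.59,-1.77]}'
python3 -m crank '{"dp":[[0,0,0],[0,0,0],[0,0,0],[0,0,0],[0,0,0],[0,0,0],[0,0,0],[0,0,0],[0,0,0],[0,0,0]],"twist":[-0.18,-0.36,-0.54,-0.72,-0.9,-1.08,-1.26,-1.433,-1.433,-1.433]}'
```

```text
t: 6.45
ee_pos: [626.3, -289.6, 588.6]
tool_rot: [0.0, 0.979, -0.203, 0.001]
wrist_force: [0.3, -0.6, -0.8]
gripper_width: 43.2
finger_force: 54.2
t: 7.7
ee_pos: [622.0, 205.1, 585.0]
tool_rot: [-0.001, 0.775, 0.632, -0.001]
wrist_force: [0.2, -0.5, -0.1]
gripper_width: 43.1
finger_force: 54.2
t: 8.95
ee_pos: [621.9, 203.0, 586.6]
tool_rot: [-0.001, 0.175, 0.985, -0.0]
wrist_force: [0.5, -0.4, 0.2]
gripper_width: 43.0
finger_force: 54.2
```

```bash
python3 - <<'E'
from h import *
out=[]
for n in('scene','wrist','top'):
    im,d,M,p,A=shot(n);np.savez(n+'3.npz',im=im,d=d,M=M,p=p,A=A)
    r=manip.search_frame('purple_hole',n)[:2];print(n,[(round(k['p'],2),round(k['at'][0]*560),round(k['at'][1]*420)) for k in r])
    X=cloud(d,M,p,A);h=cv2.cvtColor(im,cv2.COLOR_RGB2HSV).astype(int)
    m=(d>0)&(h[...,0]>126)&(h[...,0]<152)&(h[...,1]>70)&(X[...,2]>270)&(X[...,2]<470)&(abs(X[...,0]-640)<100)&(abs(X[...,1]-200)<90)
    P=X[m]
    if len(P)>20:
        for _ in range(3):
            c=P.mean(0);w,v=np.linalg.eigh(np.cov((P-c).T));P=P[abs((P-c)@v[:,0])<3]
        nn=v[:,0]*np.sign(v[0,0]);print(n,len(P),c.round(1),nn.round(3),np.sqrt(w).round(1),'lean',np.degrees(np.arcsin(nn[2])),'az',np.degrees(np.arctan2(nn[1],nn[0])),P.max(0).round(),P.min(0).round())
    out.append(im)
s=out[0]
cv2.imwrite('pics/t3.png',np.hstack([cv2.resize(s[60:280,240:460],(400,400)),cv2.resize(out[1],(400,400))])[...,::-1])
E
```

```text
scene [(0.72, 341, 135), (0.61, 142, 287)]
scene 1225 [646.9 192.5 405.6] [ 0.771 -0.282  0.571] [ 1.1 14.1 38.4] lean 34.796863514316065 az -20.059727066548238 [693. 223. 447.] [613. 154. 326.]
wrist [(0.83, 35, 275), (0.77, 279, 302)]
wrist 2869 [622.6 201.1 438.9] [ 0.753 -0.255  0.607] [ 1.6 14.  22.1] lean 37.360940347444284 az -18.720745872279593 [690. 240. 464.] [597. 160. 341.]
top [(0.73, 390, 159), (0.52, 235, 118)]
top 28 [676.8 174.9 357.9] [ 0.751 -0.256  0.609] [ 0.6  7.1 33. ] lean 37.51544488749857 az -18.799763481339024 [688. 204. 446.] [614. 163. 339.]
```

View pics/t3.png

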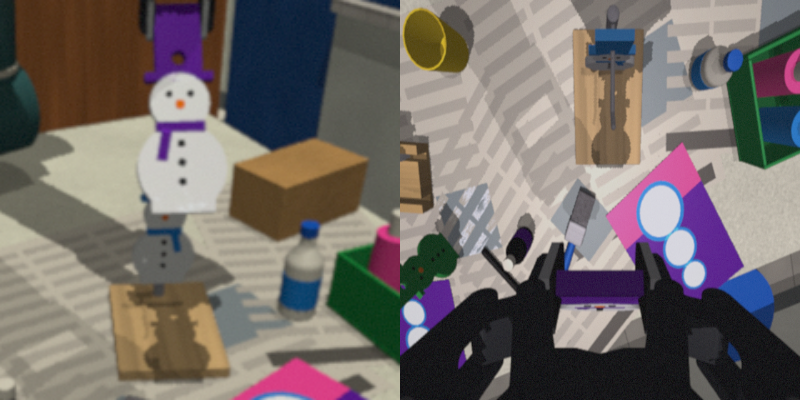

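The scene crop shows the purple board hanging leaned in the grip with its hole at about (178,58), i.e. pixel (338,92). The wrist view shows the bar at about (612,90), running toward us. The lean is about 36°, the right amount for a bar bent upward. I now measure the hole and the bar in the same cameras.

```bash
cat > m.py <<'E'
from h import *
C=np.array([548.2,247.3]);u=np.array([.941,-.339]);l=np.array([.339,.941])
def sf(P): P=np.atleast_2d(P); return np.c_[(P[:,:2]-C)@u,(P[:,:2]-C)@l,P[:,2]]
E
python3 - <<'E'
from m import *
for n in('scene3','wrist3','top3'):
    z=np.load(n+'.npz');M,p,A,d,im=[z[k] for k in('M','p','A','d','im')]
    X=cloud(d,M,p,A);S=sf(X.reshape(-1,3)).reshape(X.shape);h=cv2.cvtColor(im,cv2.COLOR_RGB2HSV).astype(int)
    # base rectangle & post/bar
    m=(d>0)&(abs(S[...,2]-18)<5)&(abs(S[...,0])<115)&(abs(S[...,1])<85)&(h[...,0]<25)&(h[...,1]>60)
    if m.sum()>50: print(n,'base',cv2.minAreaRect(X[m][:,:2].astype(np.float32)))
    m=(d>0)&(S[...,2]>197)&(S[...,2]<245)&(abs(S[...,1])<9)&(S[...,0]>-40)&(S[...,0]<45)
    Q=S[m]
    for a in range(-40,44,6):
        k=(Q[:,0]>=a)&(Q[:,0]<a+6)
        if k.sum(): print(n,a,k.sum(),np.median(Q[k],0).round(1),'zmax',Q[k][:,2].max().round(1))
    # purple face
    m=(d>0)&(h[...,0]>126)&(h[...,0]<152)&(h[...,1]>70)&(X[...,2]>270)&(X[...,2]<470)&(abs(X[...,0]-640)<100)&(abs(X[...,1]-200)<90)
    if m.sum()<200: continue
    P=X[m]
    for _ in range(3):
        c=P.mean(0);w,v=np.linalg.eigh(np.cov((P-c).T));P=P[abs((P-c)@v[:,0])<3]
    nn=v[:,0]*np.sign(v[0,0])
    if n=='scene3':
        N=nn;c0=c
        lab=(m*255).astype(np.uint8)
        cnt,hi=cv2.findContours(lab,cv2.RETR_CCOMP,cv2.CHAIN_APPROX_NONE)
        for cc,hh in zip(cnt,hi[0]):
            if hh[3]>=0 and len(cc)>8:
                b=cc[:,0].mean(0); ray=A@np.array([(b[0]-M[0,2])/M[0,0],-(b[1]-M[1,2])/M[1,1],-1])
                H=p+ray*((c-p)@nn)/(ray@nn); print('hole px',b,len(cc),'front',H.round(1),'centre',(H-4.5*nn).round(1),'stand',sf(H-4.5*nn).round(1))
    # board-frame extents
    up=np.array([0,0,1])-nn*nn[2];up/=np.linalg.norm(up);sd=np.cross(nn,up)
    q=np.c_[(P-c)@up,(P-c)@sd]
    t=np.percentile(q[:,0],99.7);k=q[:,0]>t-40;lat=(np.percentile(q[k,1],1)+np.percentile(q[k,1],99))/2
    Hc=c+up*(t-52)+sd*lat-4.5*nn; print(n,'hole from top edge',Hc.round(1),sf(Hc).round(1),'lean',np.degrees(np.arcsin(nn[2])).round(1),'az',np.degrees(np.arctan2(nn[1],nn[0])).round(1))
print(sf(manip.observe()['ee_pos']))
E
```

```text
scene3 base ((549.2587890625, 247.37368774414062), (139.97634887695312, 202.9167022705078), 70.21086883544922)
hole px [337.33333333  92.28571429] 21 front [648.  192.3 404. ] centre [644.5 193.5 401.4] stand [[108.9 -17.9 401.4]]
scene3 hole from top edge [644.5 194.7 402. ] [[108.5 -16.8 402. ]] lean 34.8 az -20.1
wrist3 base ((547.3154907226562, 246.74940490722656), (139.30496215820312, 199.08547973632812), 70.09542846679688)
wrist3 -40 108 [-39.8  -0.3 210.4] zmax 245.0
wrist3 -34 39 [-31.2  -1.  208.1] zmax 209.7
wrist3 -28 41 [-25.4  -0.9 208.5] zmax 209.9
wrist3 -22 40 [-1.920e+01 -1.000e-01  2.093e+02] zmax 210.7
wrist3 -16 42 [-12.9  -0.5 209.9] zmax 211.7
wrist3 -10 37 [-6.70e+00 -1.00e-01  2.11e+02] zmax 212.6
wrist3 -4 40 [ -1.3  -0.9 211.9] zmax 213.4
wrist3 2 41 [ 5.000e+00 -1.000e-01  2.127e+02] zmax 214.3
wrist3 8 36 [ 10.9  -0.5 213.5] zmax 214.9
wrist3 14 42 [ 16.8  -0.6 214.9] zmax 221.5
wrist3 20 45 [ 23.1  -0.7 226.1] zmax 232.5
wrist3 26 46 [ 28.9  -1.  237.4] zmax 240.0
wrist3 32 10 [ 32.4  -0.6 237.7] zmax 238.8
wrist3 hole from top edge [634.5 201.7 417.1] [[ 96.7 -13.7 417.1]] lean 37.4 az -18.7
top3 base ((636.5979614257812, 258.3646240234375), (58.22352600097656, 40.28397750854492), 71.39701080322266)
[[ 84.09437995 -16.89605189 587.65824256]]
```

```bash
python3 -m crank '{"dp":[[0.5,0.8,2],[1.5,1.8,6],[3,1.8,10],[5,1.8,13],[5.8,1.8,14],[5.8,1.8,14],[5.8,1.8,14]],"twist":[0,0,0,0,0,0,0]}' 255 40
cat >> m.py <<'E'
def board(tag,show=None):
    o=manip.observe()['ee_pos'];print('tcp',sf(o).round(1))
    im,d,M,p,A=shot('scene');np.savez('s_'+tag+'.npz',im=im,d=d,M=M,p=p,A=A)
    X=cloud(d,M,p,A);h=cv2.cvtColor(im,cv2.COLOR_RGB2HSV).astype(int)
    S=sf(X.reshape(-1,3)).reshape(X.shape)
    m=(d>0)&(h[...,0]>126)&(h[...,0]<152)&(h[...,1]>70)&(X[...,2]>150)&(abs(S[...,0]-(sf(o)[0,0]+20))<70)&(abs(S[...,1])<45)
    P=X[m]
    for _ in range(3):
        c=P.mean(0);w,v=np.linalg.eigh(np.cov((P-c).T));P=P[abs((P-c)@v[:,0])<3]
    nn=v[:,0]*np.sign(v[0,0]);print(len(P),'lean',np.degrees(np.arcsin(nn[2])).round(1),'az',np.degrees(np.arctan2(nn[1],nn[0])).round(1))
    cnt,hi=cv2.findContours((m*255).astype(np.uint8),cv2.RETR_CCOMP,cv2.CHAIN_APPROX_NONE)
    for cc,hh in zip(cnt,hi[0]):
        if hh[3]>=0 and len(cc)>8:
            x0,y0,w_,h_=cv2.boundingRect(cc);b=np.array([x0+(w_-1)/2,y0+(h_-1)/2]);ray=A@np.array([(b[0]-M[0,2])/M[0,0],-(b[1]-M[1,2])/M[1,1],-1])
            H=p+ray*((c-p)@nn)/(ray@nn)-4.5*nn; print('hole px',b,(w_,h_),sf(H).round(1),'minus scene bias',(sf(H)-[.97,.43,0]).round(1))
    return im
E
python3 - <<'E'
from m import *
im=board('4');im2,d,M,p,A=shot('wrist');np.savez('w4.npz',im=im2,d=d,M=M,p=p,A=A)
cv2.imwrite('pics/t4.png',np.hstack([cv2.resize(im[100:220,270:390],(400,400),interpolation=cv2.INTER_CUBIC),cv2.resize(im2[180:390,180:390],(400,400))])[...,::-1])
E
```

```text
t: 10.12
ee_pos: [573.6, 239.5, 449.0]
tool_rot: [0.001, 0.173, 0.985, 0.0]
wrist_force: [-0.3, 1.0, 0.1]
gripper_width: 43.0
finger_force: 54.2
tcp [[ 26.5   1.3 449. ]]
152 lean 11.2 az 31.0
hole px [338.5 152.5] (8, 8) [[ 54.2  -4.2 267.6]] minus scene bias [[ 53.3  -4.7 267.6]]
```

View pics/t4.png

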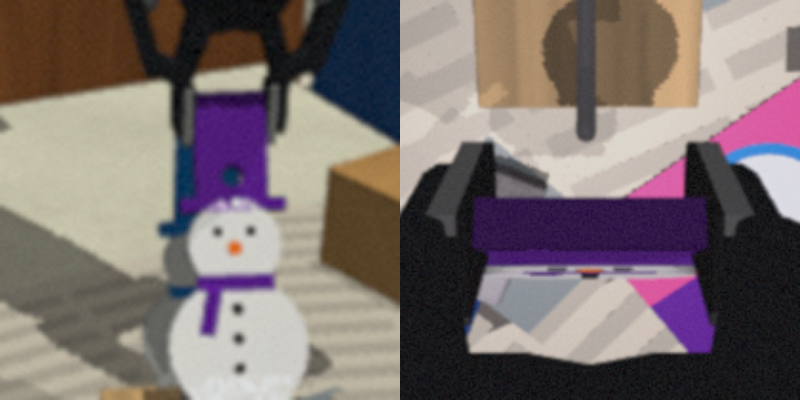

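Left, the scene view shows the purple hole at crop (232,176). Right, the wrist view shows the bar tip at (587,135), with the crown spanning 473–710, so they're nearly centred. The automatic plane fit trimmed badly, so I refit it robustly.

```bash
python3 - <<'E'
s=open('m.py').read()
s=s.replace("    P=X[m]\n    for _ in range(3):\n        c=P.mean(0);w","    P=X[m];n0=np.r_[np.cos(.62)*u,np.sin(.62)];e=P@n0;P=P[abs(e-np.median(e))<5]\n    for _ in range(3):\n        c=P.mean(0);w")
open('m.py','w').write(s)
E
python3 - <<'E'
from m import *
import m as mm
z=np.load('s_4.npz');mm.shot=lambda n:[z[k] for k in('im','d','M','p','A')]
board('4')
z=np.load('w4.npz');M,p,A,d,im=[z[k] for k in('M','p','A','d','im')]
X=cloud(d,M,p,A);S=sf(X.reshape(-1,3)).reshape(X.shape);h=cv2.cvtColor(im,cv2.COLOR_RGB2HSV).astype(int)
m=(d>0)&(S[...,2]>198)&(S[...,2]<245)&(abs(S[...,1])<9)&(S[...,0]>-40)&(S[...,0]<45);Q=S[m]
for a in range(-40,44,6):
    k=(Q[:,0]>=a)&(Q[:,0]<a+6)
    if k.sum(): print(a,k.sum(),np.median(Q[k],0).round(1),'l',Q[k][:,1].min().round(1),Q[k][:,1].max().round(1))
m=(d>0)&(h[...,0]>126)&(h[...,0]<152)&(h[...,1]>60)&(S[...,2]>250)&(S[...,2]<330)&(abs(S[...,0]-25)<60)&(abs(S[...,1])<40);Q=S[m]
for a in range(250,330,5):
    k=(Q[:,2]>=a)&(Q[:,2]<a+5)
    if k.sum()>5: print(a,k.sum(),np.median(Q[k],0).round(1),'l',np.percentile(Q[k][:,1],[1,99]).round(1))
k=(h[...,0]>126)&(h[...,0]<152)&(h[...,1]>60)&(d>0)&(S[...,2]>250)
print([(r,np.where(k[r,180:390])[0][[0,-1]]+180) for r in range(285,330,6) if k[r,180:390].sum()>20])
E
```

```text
tcp [[ 26.6   1.2 448.8]]
833 lean 34.8 az -19.8
hole px [338.5 152.5] (8, 8) [[ 50.8  -0.4 264.8]] minus scene bias [[ 49.8  -0.8 264.8]]
-40 102 [-36.8  -0.3 208.2] l -3.0 2.3
-34 105 [-3.110e+01 -1.000e-01  2.083e+02] l -3.0 2.3
-28 101 [-2.480e+01 -1.000e-01  2.086e+02] l -3.1 2.3
-22 105 [-19.   -0.7 209.2] l -3.1 2.3
-16 101 [-13.1  -0.7 210.1] l -3.1 2.3
-10 101 [-6.900e+00 -1.000e-01  2.109e+02] l -3.2 2.3
-4 103 [ -1.   -0.7 211.8] l -3.2 2.3
2 98 [  5.1  -0.5 212.6] l -3.2 2.3
8 97 [ 10.9  -0.8 213.6] l -3.2 2.3
14 129 [ 1.740e+01 -2.000e-01  2.157e+02] l -3.2 2.3
20 165 [ 2.320e+01 -2.000e-01  2.266e+02] l -3.2 2.2
26 132 [ 2.850e+01 -2.000e-01  2.371e+02] l -3.0 2.1
32 8 [ 32.4  -0.4 237.9] l -2.4 1.5
250 61 [ 63.9   2.5 253.5] l [-27.6  28.9]
255 54 [ 60.8  23.5 256.4] l [-27.5  28.7]
260 113 [ 57.8   0.9 262. ] l [-20.8  21.5]
265 39 [ 52.6  10.9 269.8] l [-20.6  22.3]
270 25 [ 52.3 -10.6 270.2] l [-20.5  16.4]
275 96 [ 47.7   0.6 276.8] l [-20.7  22. ]
280 108 [ 43.2   0.6 283.2] l [-21.   22.3]
285 128 [ 39.1  -1.1 288.8] l [-31.6  22.6]
290 132 [ 35.5   2.2 294.1] l [-32.9  33.5]
295 157 [ 32.2   0.4 298.8] l [-32.7  34.3]
300 244 [ 28.6   1.  303.9] l [-32.5  29.3]
305 2996 [2.080e+01 1.000e-01 3.077e+02] l [-20.9  22.2]
310 323 [ 23.6   2.2 310.4] l [-21.2  22.3]
315 69 [ 22.8  22.  316. ] l [-28.2  30.4]
320 77 [ 13.9 -23.9 323.6] l [-39.5  38.9]
325 134 [ 14.    0.5 327.8] l [-39.3  39. ]
[(285, array([191, 341])), (291, array([182, 375])), (297, array([190, 382])), (303, array([187, 377])), (309, array([188, 387])), (315, array([186, 366]))]
```

Board lean is 34.8° and the hole is at stand (50.6, 265). The bar is bent up about 0.14 rad, with its axis tip at (31.3, 235). I bring the hole over the tip along the upturned axis while watching the force, at a lower grip force so the board can give.

```bash
python3 -m crank '{"dp":[[0.6,-0.05,0.8],[1.3,-0.05,1.75],[1.3,-0.05,1.75],[1.3,-0.05,1.75]],"twist":[0,0,0,0]}' 255 25
python3 -m crank '{"dp":[[0.15,0,0.3],[0.3,0,0.6],[0.45,0,0.9],[0.6,0,1.2],[0.6,0,1.2],[0.6,0,1.2]],"twist":[0,0,0,0,0,0]}'
python3 - <<'E'
from m import *
print(manip.observe()['wrist_force'])
im=board('5');im2,d,M,p,A=shot('wrist');np.savez('w5.npz',im=im2,d=d,M=M,p=p,A=A)
cv2.imwrite('pics/t5.png',np.hstack([cv2.resize(im[110:230,270:390],(400,400),interpolation=cv2.INTER_CUBIC),cv2.resize(im2[180:390,180:390],(400,400))])[...,::-1])
E
```

```text
t: 10.72
ee_pos: [560.7, 243.6, 430.3]
tool_rot: [0.0, 0.173, 0.985, 0.0]
wrist_force: [0.7, 0.5, -0.9]
gripper_width: 43.0
finger_force: 54.2
t: 11.48
ee_pos: [555.2, 245.6, 418.3]
tool_rot: [0.0, 0.173, 0.985, 0.0]
wrist_force: [0.0, -0.0, -0.6]
gripper_width: 43.1
finger_force: 54.2
[ 0.03803112 -0.02895675 -0.58557751]
tcp [[  7.1   0.8 418.3]]
764 lean 34.8 az -19.1
hole px [336.5 162. ] (8, 7) [[ 3.070e+01 -1.000e-01  2.346e+02]] minus scene bias [[ 29.7  -0.6 234.6]]
```

View pics/t5.png

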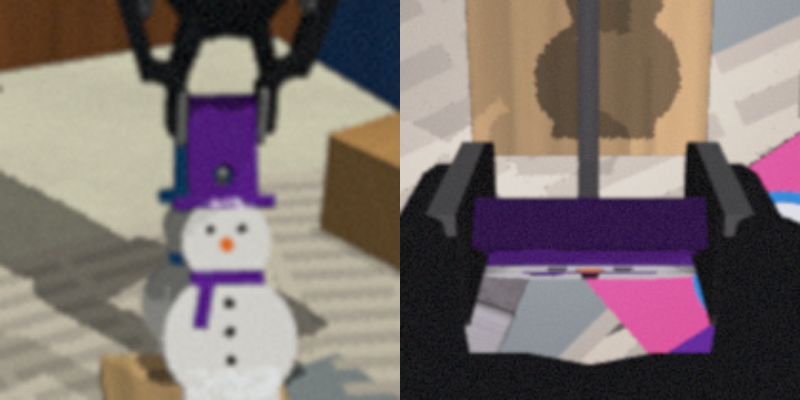

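The wrist force is zero, and the grey bar tip is visible centred in the hole at (224,172). I continue down the upturned part.

```bash
python3 -m crank '{"dp":[[0.13,0,0.27],[0.27,0,0.53],[0.27,0,0.53]],"twist":[0,0,0]}' 254 25
python3 -m crank '{"dp":[[0.13,0,0.27],[0.27,0,0.53],[0.27,0,0.53]],"twist":[0,0,0]}'
```

```text
t: 11.95
ee_pos: [552.5, 246.6, 412.6]
tool_rot: [-0.0, 0.173, 0.985, -0.0]
wrist_force: [0.1, 0.2, -0.7]
gripper_width: 42.9
finger_force: 54.2
t: 12.32
ee_pos: [550.0, 247.5, 407.3]
tool_rot: [-0.0, 0.173, 0.985, -0.0]
wrist_force: [-0.1, 0.4, -0.1]
gripper_width: 43.0
finger_force: 54.2
```

```bash
python3 -m crank '{"dp":[[0.13,0,0.27],[0.27,0,0.53],[0.4,0,0.78],[0.4,0,0.78]],"twist":[0,0,0,0]}'
python3 -m crank '{"dp":[[0.1,0,0.17],[0.22,0,0.33],[0.35,0,0.4],[0.35,0,0.4]],"twist":[0,0,0,0]}'
python3 - <<'E'
from m import *
im=board('6')
S=sf(manip.observe()['ee_pos']);print(S+[24,0,-183.7])
E
```

```text
t: 12.82
ee_pos: [546.2, 248.8, 399.5]
tool_rot: [-0.0, 0.173, 0.985, -0.0]
wrist_force: [0.1, -0.1, -1.5]
gripper_width: 42.8
finger_force: 54.2
t: 13.32
ee_pos: [542.9, 250.0, 395.8]
tool_rot: [-0.0, 0.173, 0.985, -0.0]
wrist_force: [0.1, -0.0, -0.7]
gripper_width: 43.3
finger_force: 54.2
tcp [[ -5.9   0.8 395.8]]
674 lean 34.6 az -19.5
hole px [335. 166.] (7, 13) [[ 1.400e+01 -2.000e-01  2.174e+02]] minus scene bias [[ 13.   -0.6 217.4]]
[[ 18.16081231   0.7906614  212.12676152]]
```

No contact so far and the hole is at the corner. I move inward on the bar to s≈9, then open just a little so the board swings upright between the fingers.

```bash
python3 -m crank '{"dp":[[0.3,0,0.08],[0.6,0,0.18],[0.9,0,0.26],[0.9,0,0.26]],"twist":[0,0,0,0]}'
python3 -m crank '{"dp":[[0,0,0],[0,0,0],[0,0,0],[0,0,0],[0,0,0],[0,0,0],[0,0,0],[0,0,0]],"twist":[0,0,0,0,0,0,0,0]}' 105 20
python3 - <<'E'
from m import *
im=board('7');im2,d,M,p,A=shot('wrist')
cv2.imwrite('pics/t6.png',np.hstack([cv2.resize(im[110:270,260:420],(400,400),interpolation=cv2.INTER_CUBIC),cv2.resize(im2[120:390,150:420],(400,400))])[...,::-1])
E
```

```text
t: 13.88
ee_pos: [534.3, 253.2, 393.3]
tool_rot: [-0.0, 0.173, 0.985, 0.0]
wrist_force: [-1.4, -0.2, 1.1]
gripper_width: 42.9
finger_force: 54.2
t: 14.88
ee_pos: [534.6, 253.1, 393.2]
tool_rot: [-0.0, 0.173, 0.985, 0.0]
wrist_force: [0.3, 0.9, -0.5]
gripper_width: 50.0
finger_force: 0.0
tcp [[-14.8   0.8 393.2]]
72 lean 18.5 az -22.8
hole px [334.5 165. ] (8, 13) [[ 10.   -0.6 219.3]] minus scene bias [[  9.1  -1.  219.3]]
```

View pics/t6.png

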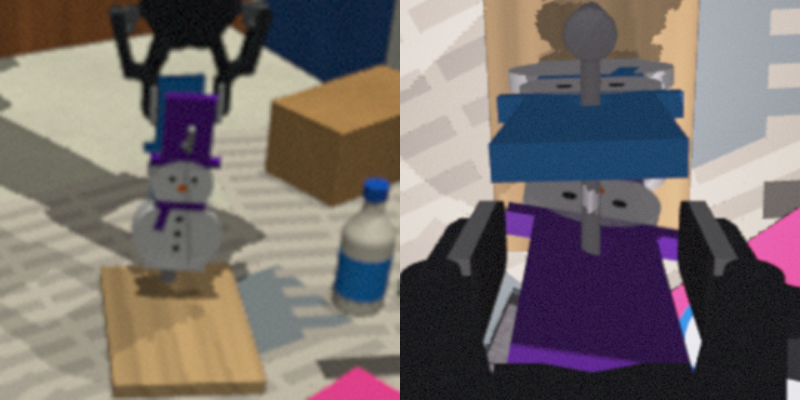

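Purple now hangs on the bar: in the scene crop the bar's upturned end shows through the hole at (190,140). In the wrist view the bar passes into the hat at (590,220), with blue behind. I open fully, let it settle and withdraw straight up.

```bash
python3 -m crank '{"dp":[[0,0,0],[0,0,0],[0,0,0],[0,0,0],[0,0,0],[0,0,0],[0,0,0],[0,0,0]],"twist":[0,0,0,0,0,0,0,0]}' 0
python3 -m crank '{"dp":[[0,0,-1],[0,0,-3],[0,0,-6],[0,0,-10],[0,0,-14],[0,0,-18],[0,0,-20],[0,0,-20],[0,0,-20],[0,0,-20]],"twist":[0,0,0,0,0,0,0,0,0,0]}'
python3 -m crank '{"dp":[[0,0,0],[0,0,0],[0,0,0],[0,0,0],[0,0,0],[0,0,0],[0,0,0],[0,0,0],[0,0,0],[0,0,0]],"twist":[0,0,0,0,0,0,0,0,0,0]}'
python3 - <<'E'
from m import *
im,d,M,p,A=shot('scene');i2,d2,M2,p2,A2=shot('wrist');t=shot('top')
for n,(im_,d_,M_,p_,A_) in(('scene',(im,d,M,p,A)),('wrist',(i2,d2,M2,p2,A2)),('top',t)):
    X=cloud(d_,M_,p_,A_);S=sf(X.reshape(-1,3)).reshape(X.shape);h=cv2.cvtColor(im_,cv2.COLOR_RGB2HSV).astype(int);H,T=h[...,0],h[...,1]
    m=(d_>0)&(abs(S[...,2]-18)<5)&(abs(S[...,0])<120)&(abs(S[...,1])<90)&(H<25)&(T>60)
    print(n,'base',cv2.minAreaRect(X[m][:,:2].astype(np.float32)))
    for nm,lo,hi in(('purple',126,152),('blue',98,118)):
        m=(d_>0)&(H>lo)&(H<hi)&(T>80)&(S[...,2]>180)&(S[...,2]<275)&(abs(S[...,0])<90)&(abs(S[...,1])<50);Q=S[m]
        if len(Q)>20:
            print(n,nm,len(Q),np.median(Q,0).round(1),Q.min(0).round(),Q.max(0).round())
cv2.imwrite('pics/t7.png',np.hstack([cv2.resize(im[110:270,260:420],(400,400),interpolation=cv2.INTER_CUBIC),cv2.resize(i2,(400,400))])[...,::-1])
E
```

```text
t: 15.98
ee_pos: [534.6, 253.1, 393.2]
tool_rot: [-0.0, 0.173, 0.985, -0.0]
wrist_force: [-0.2, 0.1, -0.5]
gripper_width: 85.4
finger_force: 0.0
t: 17.23
ee_pos: [534.7, 253.1, 592.2]
tool_rot: [-0.001, 0.173, 0.985, -0.0]
wrist_force: [-0.3, -0.3, 0.0]
gripper_width: 85.6
finger_force: 0.0
t: 18.48
ee_pos: [534.5, 253.1, 593.2]
tool_rot: [0.0, 0.173, 0.985, 0.0]
wrist_force: [-0.0, 0.1, -0.6]
gripper_width: 85.5
finger_force: 0.0
scene base ((547.41748046875, 247.9364013671875), (139.83726501464844, 205.28431701660156), 70.20992279052734)
scene purple 593 [4.600e+00 1.000e-01 2.256e+02] [-41. -30. 186.] [ 30.  29. 259.]
scene blue 187 [-40.8 -15.3 245.4] [-50. -30. 182.] [-36.  20. 255.]
wrist base ((547.1659545898438, 246.9361114501953), (138.9115753173828, 197.8596954345703), 70.17280578613281)
wrist purple 927 [ -3.6   1.4 255.2] [-10. -31. 185.] [ 10.  31. 260.]
wrist blue 923 [-47.5  -0.4 253.3] [-50. -32. 187.] [-41.  31. 256.]
top base ((548.4078979492188, 247.0357208251953), (140.79971313476562, 199.302978515625), 70.16522216796875)
```

View pics/t7.png

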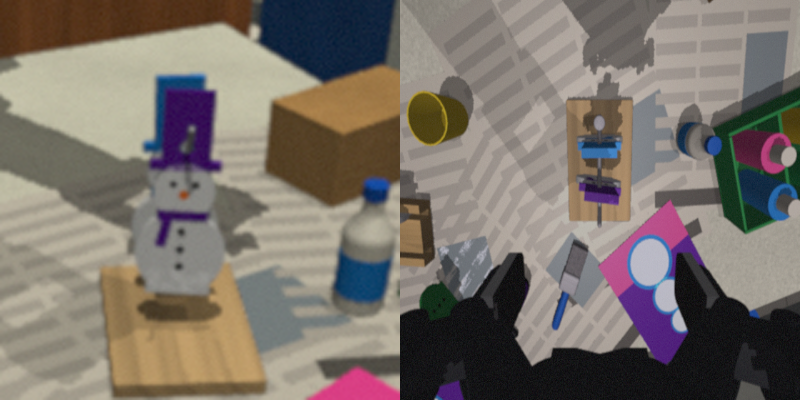

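Both snowmen hang one behind the other on the bar, at wrist (600,190) and (600,148), and the base hasn't moved. I wait a little, check nothing is moving, and hand in.

```bash
for i in 1 2 3; do python3 -m crank '{"dp":[[0,0,0],[0,0,0],[0,0,0],[0,0,0],[0,0,0],[0,0,0],[0,0,0],[0,0,0],[0,0,0],[0,0,0]],"twist":[0,0,0,0,0,0,0,0,0,0]}' | head -1; done
python3 - <<'E'
from m import *
for i in range(4):
    im_,d_,M_,p_,A_=shot('wrist')
    X=cloud(d_,M_,p_,A_);S=sf(X.reshape(-1,3)).reshape(X.shape);h=cv2.cvtColor(im_,cv2.COLOR_RGB2HSV).astype(int);H,T=h[...,0],h[...,1]
    for lo,hi in((126,152),(98,118)):
        m=(d_>0)&(H>lo)&(H<hi)&(T>80)&(S[...,2]>240)&(S[...,2]<275)&(abs(S[...,0])<90)&(abs(S[...,1])<50);Q=S[m];print(i,len(Q),Q.mean(0).round(1))
E
```

```text
t: 19.88
t: 21.12
t: 22.38
0 611 [ -2.2   1.7 255.9]
0 598 [-45.9  -0.8 253.2]
1 607 [ -2.2   1.5 256. ]
1 594 [-45.9  -0.8 253.2]
2 613 [ -2.2   1.6 255.9]
2 597 [-45.9  -0.8 253.2]
3 612 [ -2.2   1.6 255.8]
3 594 [-45.9  -0.7 253.1]
```

```bash
python3 -c "
from bench import manip
print(manip.close_job())"
```

```text
the job is handed in; nothing more can be done
None
```

The purple snowman hangs still on the bar in front of the blue one, inside the upturned end; the stand measured in its original place, pink was left in its slot, and the job was handed in at about 22.6 s.

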